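# Load the tool magazine in job order

### The job

Move the four tool holders from the grey set-up rack into the black pockets of the tool magazine, in the order the job calls them: the touch probe goes in the pocket next to the tool-length setter, then the face mill, then the end mill, and the drill in the pocket farthest from the setter. Lower each one gently until its flange sits flat on the pocket, do not drop it in, and do not bump the setter; let go of everything at the end.

Things in the scene. Friction and masses are not known exactly. Their poses are not given: they have to be found in the camera images.
- probe: Touch probe: 40 mm drum with a dark band, 31-65 mm above the origin (grip it 47 up), neck below it 26 mm; above, a thin white stylus with a ball, tip 92 up. Flange 46 mm, 22 thick; below it a taper 32 to 18 mm and a 13 mm stud, ending 58 down. Origin: axis, flange UNDERSIDE, z up. Starts upright in the set-up rack, flange on its top 72 mm above the bench, any of 4 places. Yaw free. 0.4-0.9 kg.
- face_mill: Face mill: fat flat-topped cutter 50 mm wide, 34-64 mm above the origin (grip it 48 up), five notches with inserts in its top rim, neck below it 34 mm. Flange 46 mm, 22 thick; below it a taper 32 to 18 mm and a 13 mm stud, ending 58 down. Origin: axis, flange UNDERSIDE, z up. Starts upright in the set-up rack, flange on its top 72 mm above the bench, any of 4 places. Yaw free. 0.4-0.9 kg.
- end_mill: End mill: dark 34 mm slotted nut, 34-60 mm above the origin (grip it 47 up), neck below it 28 mm; above, a 16 mm fluted cutter, tip 92 up. Flange 46 mm, 22 thick; below it a taper 32 to 18 mm and a 13 mm stud, ending 58 down. Origin: axis, flange UNDERSIDE, z up. Starts upright in the set-up rack, flange on its top 72 mm above the bench, any of 4 places. Yaw free. 0.4-0.9 kg.
- drill: Drill: slim plain barrel 28 mm wide, 22-59 mm above the origin (grip it 46 up), dark tapered nose, 8 mm twist drill, tip 94 up. Flange 46 mm, 22 thick; below it a taper 32 to 18 mm and a 13 mm stud, ending 58 down. Origin: axis, flange UNDERSIDE, z up. Starts upright in the set-up rack, flange on its top 72 mm above the bench, any of 4 places. Yaw free. 0.4-0.9 kg.
- pocket_a: One of four identical black plastic magazine pockets, a 62 mm square block with a straight 34 mm bore, in one straight row 70 mm apart, fixed; which letter stands where changes. Origin: centre of the bore's mouth, on the block's top face, 72 mm above the bench, z up. A holder's flange rests on that face: home when its origin lies on this point.
- pocket_b: One of four identical black plastic magazine pockets, a 62 mm square block with a straight 34 mm bore, in one straight row 70 mm apart, fixed; which letter stands where changes. Origin: centre of the bore's mouth, on the block's top face, 72 mm above the bench, z up. A holder's flange rests on that face: home when its origin lies on this point.
- pocket_c: One of four identical black plastic magazine pockets, a 62 mm square block with a straight 34 mm bore, in one straight row 70 mm apart, fixed; which letter stands where changes. Origin: centre of the bore's mouth, on the block's top face, 72 mm above the bench, z up. A holder's flange rests on that face: home when its origin lies on this point.
- pocket_d: One of four identical black plastic magazine pockets, a 62 mm square block with a straight 34 mm bore, in one straight row 70 mm apart, fixed; which letter stands where changes. Origin: centre of the bore's mouth, on the block's top face, 72 mm above the bench, z up. A holder's flange rests on that face: home when its origin lies on this point.
- setter: Tool-length setter, fixed in line with the pockets at either end of their row (the other end has a grey block with copper nozzles, 68 mm high): 50 mm square aluminium block, polished round pad on top 65 mm above the bench. Origin under its centre, 10 mm above the bench; pocket centres 72, 142, 212, 282 mm away. Magazine and rack lie 0.2 m apart, either one nearer, rows along y within 0.14 rad.

How it is judged:
At the end, for the whole second after the job is handed in: All four holders sit upright (within 0.06 rad), released and at rest, each with its origin within 6 mm of the mouth centre of a magazine pocket, in this order from the tool-length setter: touch probe (72 mm from it), face mill (142 mm), end mill (212 mm), drill (282 mm), each within 15 mm ((distance between probe and pocket_a below 0.006 m or distance between probe and pocket_b below 0.006 m or distance between probe and pocket_c below 0.006 m or distance between probe and pocket_d below 0.006 m) and horizontal distance between probe and setter between 0.057 and 0.087 m and angle between each of probe, face_mill, end_mill, drill's own z axis and vertical below 0.06 rad and linear speed of each of probe, face_mill, end_mill, drill below 0.01 m/s and angular speed of each of probe, face_mill, end_mill, drill below 0.1 rad/s and contact force between each of probe, face_mill, end_mill, drill and the fingers below 0.1 N and (distance between face_mill and pocket_a below 0.006 m or distance between face_mill and pocket_b below 0.006 m or distance between face_mill and pocket_c below 0.006 m or distance between face_mill and pocket_d below 0.006 m) and horizontal distance between face_mill and setter between 0.127 and 0.157 m and (distance between end_mill and pocket_a below 0.006 m or distance between end_mill and pocket_b below 0.006 m or distance between end_mill and pocket_c below 0.006 m or distance between end_mill and pocket_d below 0.006 m) and horizontal distance between end_mill and setter between 0.197 and 0.227 m and (distance between drill and pocket_a below 0.006 m or distance between drill and pocket_b below 0.006 m or distance between drill and pocket_c below 0.006 m or distance between drill and pocket_d below 0.006 m) and horizontal distance between drill and setter between 0.267 and 0.297 m).
It fails at once if the tool-length setter is bumped (more than 3 N) (contact force between anything else and setter above 3 N).
It fails at once if a holder is dropped or driven in: faster than 0.5 m/s within 20 mm of its seat's height ((height (world z) of probe below 0.092 m and linear speed of probe above 0.5 m/s) or (height (world z) of face_mill below 0.092 m and linear speed of face_mill above 0.5 m/s) or (height (world z) of end_mill below 0.092 m and linear speed of end_mill above 0.5 m/s) or (height (world z) of drill below 0.092 m and linear speed of drill above 0.5 m/s)).
It also fails if it takes over 106 s, if anything falls off the work surface, if the arm or the gripper's body presses on something with over 40 N, if the wrist force passes 120 N, or if a joint passes its speed limit or range.

### The arm

A 6-joint arm with a two-finger parallel gripper is mounted at the origin on the work surface. World frame = base frame: x ahead of the robot, y to its left, z up, the work surface at z = 0. Lengths are in m, angles in rad, forces in N, time in s.
With the tool pointing down it reaches from about 0.275 to 0.725 m from the base axis. Payload 5.6 kg.
Tool frame: the origin (TCP) lies on the centre line of the jaws, within the pads' length; the fingertips stand 19 mm ahead of it and the grasp point (between the pads) is the TCP; z points along the fingers, y is the direction in which the jaws open and shut (so a half turn about z gives the same grasp; the last joint's range is limited). The gripper opens to 85 mm and grips with 20 to 120 N. Pads are 22 mm wide; open, the fingers measure 114 mm over their backs; the gripper's body (76 mm by 85 mm) begins 54 mm behind the grasp point. The pads swing forward as they close: fully open they stand 13 mm farther back than shut.
Start: joints at [1.393, 0.255, 0.108, 0, -1.424, -0.285], TCP at [0.246, 0.492, 0.25] pointing down, gripper open.
Joint ranges: [-2.95, 2.95], [-1.21, 1.97], [-1.09, 1.5], [-2.87, 1.71], [-2.94, -0.07], [-3.05, 3.05]. Speed limits (rad/s): [2.57, 2.57, 3.14, 3.14, 3.14, 3.14].

### API

Orientations are given as a 3x3 rotation matrix whose columns are the frame's x, y, z axes.
In Python, from bench import arm, imaging gives the robot as it stands. The module is installed in compiled form; this text tells all that it offers. Calls block until the motion is done:
- arm.move_to(position, orientation): joint-space move of the TCP to a pose.
- arm.move_l(position, velocity=0.15, attitude=None, contact_N=None): straight line of the TCP; attitude=None keeps the orientation; velocity is the mean speed in m/s. With contact_N (N) it stops when the force on the tool has changed by that much, and returns True; else False.
- arm.set_joints(angles): joint-space move.
- arm.set_gripper(opening, squeeze=None): finger opening in m; squeeze is the grip in N (None keeps the last); returns when the fingers have stopped.
- arm.dwell(seconds).
- arm.inverse_kinematics(position, orientation): joint angles nearest the present ones, or None.
- imaging.camera(name): name is "side" or "top"; returns (picture, depth): 400x640x3 uint8, red, green, blue; 400x640 float32, m along the optical axis (not along the pixel's ray), 0 where there is no reading.
- imaging.calibration(name): a dict with "fx", "fy", "cx", "cy" (pixels), "extrinsics" (4x4, takes a point from camera to world coordinates). Camera axes: x right, y down, z forward; pixel columns grow to the right and rows downward; lengths in m; the calibration is good to about 2 mm. A picture is of the moment at which its call begins. calibration takes no time and is no camera call.
A pose or a line that the arm cannot do raises arm.MotionError and nothing moves.
- arm.sign_off(): hands the job in, once; it reports no verdict.
Readings, each from a call of its own:
- arm.current_t(): time.
- arm.current_joint_pos(): joint angles.
- arm.current_qd(): joint speeds.
- arm.current_joint_efforts(): joint torques, N m.
- arm.current_eef_pos(): TCP position.
- arm.current_tool_rot(): TCP orientation.
- arm.current_ft_force(): force on the tool from outside, world axes, zero at the start.
- arm.current_moment(): the same for the moment, N m.
- arm.current_width(): finger opening in m.
Only numpy, scipy, OpenCV 4.12 (cv2) and the standard library are available. Lean on these libraries where they do the work, as an engineer would, in place of code of your own. Each camera call takes 0.05 s, during which the arm holds its last target. There are 200 camera calls.

## Working session

There is one attempt and no reset: what is moved stays moved. The work goes in short steps, each a Python script; the robot and the scene stay as the last script left them, time stands still between calls to the robot, and variables do not carry over. Pictures are saved under pics/ and viewed, on a budget of 14 in all, crops included, one or two more only if the job needs it, and the job is handed in when it is done.

```bash
mkdir -p pics
python3 - <<'E'
from bench import arm, imaging
import cv2,numpy as np
for n in ("top","side"):
    p,d=imaging.camera(n); cv2.imwrite(f"pics/{n}0.png",p[:,:,::-1]); np.savez(f"pics/{n}0.npz",p=p,d=d)
    c=imaging.calibration(n); print(n,{k:np.round(v,4).tolist() for k,v in c.items()})
print(arm.current_t(),arm.current_tool_rot())
E
```

```text
top {'fx': 383.5878, 'fy': 383.5878, 'cx': 323.9767, 'cy': 196.2229, 'extrinsics': [[-0.0148, -0.9869, 0.1607, 0.4414], [-0.9998, 0.017, 0.0123, 0.0084], [-0.0148, -0.1605, -0.9869, 0.8431], [0.0, 0.0, 0.0, 1.0]]}
side {'fx': 472.8864, 'fy': 472.8864, 'cx': 318.3172, 'cy': 196.0399, 'extrinsics': [[0.836, -0.249, 0.4891, 0.1695], [-0.5484, -0.4135, 0.7268, -0.5568], [0.0213, -0.8758, -0.4822, 0.4802], [0.0, 0.0, 0.0, 1.0]]}
0.1 [[ 8.94814975e-01 -4.46436618e-01 -7.12100533e-04]
 [-4.46437183e-01 -8.94813671e-01 -1.52802419e-03]
 [ 4.49686602e-05  1.68520709e-03 -9.99998579e-01]]
```

View pics/top0.png

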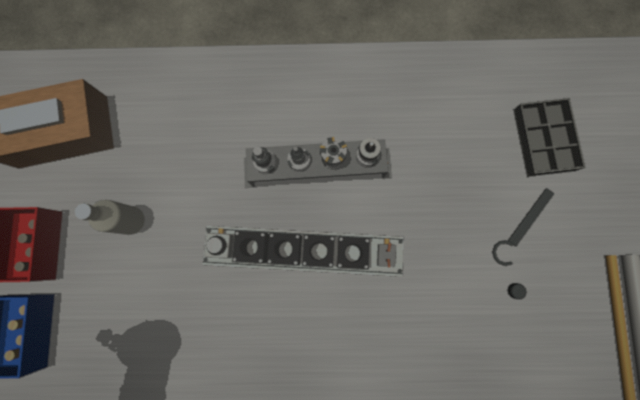

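View pics/side0.png

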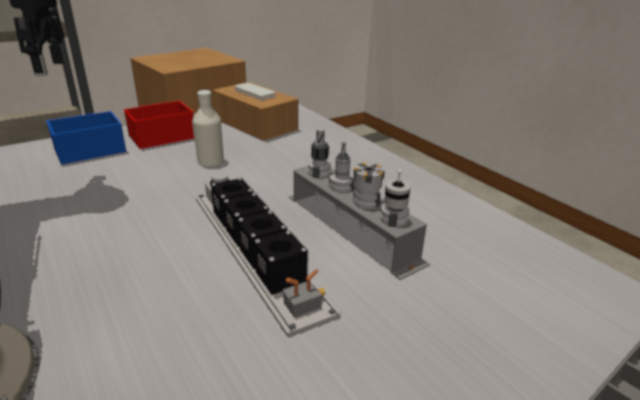

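The top view shows the setter at the left (+y) end, around (216,245), with pocket bores at (251,247), (286,249), (319,251) and (353,253). The rack, left to right, holds the end mill (263,158), drill (298,157), face mill (334,150) and probe (369,151). The side view agrees: from far to near, dark nut, slim barrel, fat cutter, then stylus with band. Next I'll measure positions from both cameras' depth.

```bash
cat > h.py <<'E'
import numpy as np,cv2
from bench import arm, imaging
from scipy.optimize import least_squares
def cloud(n,p,d):
    c=imaging.calibration(n);v,u=np.nonzero(d>0);z=d[v,u]
    P=np.c_[(u-c["cx"])/c["fx"]*z,(v-c["cy"])/c["fy"]*z,z,np.ones(len(z))]@np.array(c["extrinsics"]).T
    return P[:,:3],p[v,u],np.c_[u,v]
def pix2plane(n,uv,z):
    c=imaging.calibration(n);E=np.array(c["extrinsics"])
    r=np.array([(uv[0]-c["cx"])/c["fx"],(uv[1]-c["cy"])/c["fy"],1])@E[:3,:3].T
    return E[:3,3]+r*(z-E[2,3])/r[2]
def ortho(n,p,z,x0,x1,y0,y1,s=2000):
    """plane-z rectified picture: rows = x descending, cols = y descending, s px/m"""
    c=imaging.calibration(n);E=np.linalg.inv(np.array(c["extrinsics"]))
    X,Y=np.meshgrid(np.arange(x1,x0,-1/s),np.arange(y1,y0,-1/s),indexing="ij")
    Q=np.stack([X,Y,np.full_like(X,z)],-1)@E[:3,:3].T+E[:3,3]
    return cv2.remap(p,(Q[...,0]/Q[...,2]*c["fx"]+c["cx"]).astype(np.float32),(Q[...,1]/Q[...,2]*c["fy"]+c["cy"]).astype(np.float32),cv2.INTER_CUBIC)
E
cat > m.py <<'E'
from h import *
for n in ("top","side"):
    f=np.load(f"pics/{n}0.npz");P,C,uv=cloud(n,f["p"],f["d"])
    for k,q in (("rack",[(263,158),(298,157),(334,150),(369,151)]),("pock",[(251,247),(286,249),(319,251),(353,253)]),("set",[(216,245)])):
        for a in q:
            g=pix2plane("top",a,0.13 if k=="rack" else .07)[:2]
            m=np.hypot(*(P[:,:2]-g).T)<.04
            print(n,k,a,np.round(g,3),"n",m.sum(),"zhist",np.histogram(P[m,2],np.arange(0.03,.19,.01))[0])
    m=(P[:,2]>.05)&(P[:,0]>.2)&(P[:,0]<.75)&(abs(P[:,1])<.3)
    tab=(abs(P[:,0]-.3)<.08)&(abs(P[:,1]+.1)<.1)&(P[:,2]<.03);print("table z",np.median(P[tab,2]))
im=[ortho(n,np.load(f"pics/{n}0.npz")["p"],.072,.2,.65,-.25,.35,1000) for n in ("top","side")]
cv2.imwrite("pics/ortho.png",np.vstack([cv2.convertScaleAbs(i,alpha=1.5)[100:400] for i in im])[:,:,::-1])
E
python3 m.py
```

```text
top rack (263, 158) [0.634 0.133] n 1345 zhist [  0   0  10 107 520  23 156   5  25  32 145  17  16  64   0]
top rack (298, 157) [0.635 0.066] n 1329 zhist [  0   0   6 111 521  17 199  20  17  26 105  18   7  16   0]
top rack (334, 150) [ 0.647 -0.003] n 1316 zhist [  0   0   5  64 450  13  19  11  23  31 561   0   0   0   0]
top rack (369, 151) [ 0.644 -0.07 ] n 1362 zhist [  0   0   8  80 519  18  97  16  22  26 296  37   2  12   0]
top pock (251, 247) [0.467 0.166] n 1180 zhist [ 43  41  47 176 621   0   0   0   0   0   0   0   0   0   0]
top pock (286, 249) [0.462 0.096] n 1189 zhist [ 23  26  30 148 637   0   0   0   0   0   0   0   0   0   0]
top pock (319, 251) [0.457 0.03 ] n 1153 zhist [ 11   7  13 138 621   0   0   0   0   0   0   0   0   0   0]
top pock (353, 253) [ 0.452 -0.038] n 1144 zhist [ 11  10  14 144 608   0   0   0   0   0   0   0   0   0   0]
top set (216, 245) [0.472 0.236] n 951 zhist [ 43 296  91 197  44   0   0   0   0   0   0   0   0   0   0]
table z -0.0007642521947274217
side rack (263, 158) [0.634 0.133] n 1726 zhist [  4   0  29 144 241  86 160  63  89
[... 238 characters left out ...]
   0   0]
side rack (369, 151) [ 0.644 -0.07 ] n 2441 zhist [  9   0  47 251 479 113 207 107 131 150 259  35  18   7   0]
side pock (251, 247) [0.467 0.166] n 885 zhist [ 34  33  88 293 318   0   0   0   0   0   0   0   0   0   0]
side pock (286, 249) [0.462 0.096] n 1073 zhist [ 44  44 113 346 384   0   0   0   0   0   0   0   0   0   0]
side pock (319, 251) [0.457 0.03 ] n 1272 zhist [ 54  61 132 405 453   0   0   0   0   0   0   0   0   0   0]
side pock (353, 253) [ 0.452 -0.038] n 2392 zhist [217 250 337 547 578   0   0   0   0   0   0   0   0   0   0]
side set (216, 245) [0.472 0.236] n 359 zhist [ 27  46  38 121  11   0   0   0   0   0   0   0   0   0   0]
table z -0.001183830400993069
```

View pics/ortho.png

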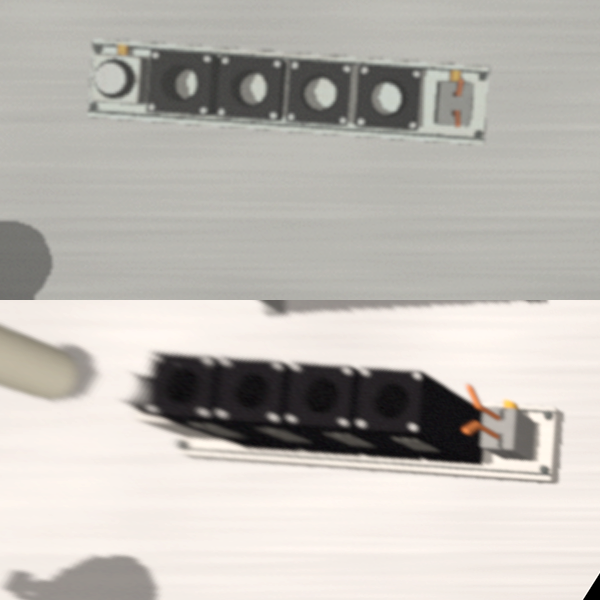

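Both ortho views show the pockets at a consistent spot: the block row is centred near ortho (285,88), and the bores line up between the two views. Now I'll fit models to the depth clouds.

```bash
cat >> h.py <<'E'
PROF={"probe":[(.0065,-.058),(.009,-.045),(.016,0),(.023,0),(.023,.022),(.013,.022),(.013,.031),(.020,.031),(.020,.065),(0,.065)],
"face_mill":[(.0065,-.058),(.009,-.045),(.016,0),(.023,0),(.023,.022),(.017,.022),(.017,.034),(.025,.034),(.025,.064),(0,.064)],
"end_mill":[(.0065,-.058),(.009,-.045),(.016,0),(.023,0),(.023,.022),(.014,.022),(.014,.034),(.017,.034),(.017,.060),(.008,.060),(.008,.092),(0,.092)],
"drill":[(.0065,-.058),(.009,-.045),(.016,0),(.023,0),(.023,.022),(.014,.022),(.014,.059),(0.004,.072),(.004,.094),(0,.094)]}
def pdist(r,z,prof):
    p=np.c_[r,z];best=np.full(len(r),9.)
    for a,b in zip(np.array(prof[:-1]),np.array(prof[1:])):
        t=np.clip(((p-a)@(b-a))/((b-a)@(b-a)),0,1);best=np.minimum(best,np.linalg.norm(p-a-t[:,None]*(b-a),axis=1))
    return best
def fit_holder(P,name,g,lo=.006,hi=.066):
    g=np.array(g,float)
    for _ in range(3):
        m=(np.hypot(*(P[:,:2]-g[:2]).T)<.034)&(P[:,2]>g[2]+lo)&(P[:,2]<g[2]+hi);Q=P[m]
        f=lambda x:pdist(np.hypot(*(Q[:,:2]-x[:2]).T),Q[:,2]-x[2],PROF[name])
        s=least_squares(f,g,loss="soft_l1",f_scale=.001,diff_step=1e-4);g=s.x
    return g,np.median(f(g)),m.sum()
def fit_row(P,g):
    """g=(x,y,yaw) of row centre; row axis along y at yaw 0"""
    from scipy.optimize import minimize
    m=(P[:,2]>.066)&(P[:,2]<.08)&(abs(P[:,0]-g[0])<.08)&(abs(P[:,1]-g[1])<.16);Q=P[m]
    def cost(x):
        c,s=np.cos(x[2]),np.sin(x[2]);d=Q[:,:2]-x[:2];a=d@[-s,c];b=d@[c,s]   # along row / across
        k=np.clip(np.round(a/.07+1.5),0,3)-1.5;a=a-k*.07
        out=np.maximum(np.maximum(abs(a),abs(b))-.031,0);inn=np.maximum(.017-np.hypot(a,b),0)
        return np.minimum(out,.006).sum()+np.minimum(inn,.006).sum()
    best=min((minimize(cost,np.array(g)+o,method="Nelder-Mead",options=dict(initial_simplex=np.array(g)+o+np.vstack([np.zeros(3),np.diag([.004,.004,.02])]),xatol=1e-5,fatol=1e-6)) for o in ([0,0,0],[.003,.003,.01],[-.003,-.003,-.01])),key=lambda r:r.fun)
    return best.x,best.fun/len(Q),np.median(Q[:,2])
E
cat > m2.py <<'E'
from h import *
G={"end_mill":(.64,.133),"drill":(.64,.066),"face_mill":(.647,-.003),"probe":(.645,-.07)}
for n in ("top","side"):
    f=np.load(f"pics/{n}0.npz");P,C,uv=cloud(n,f["p"],f["d"])
    x,e,z=fit_row(P,(.459,.064,-.07));print(n,"row",np.round(x,4),"cost",e,"z",round(z,4))
    for k,g in G.items():
        r=fit_holder(P,k,(*g,.072));print(n,k,np.round(r[0],4),np.round(r[1],4),r[2])
    r=(P[:,2]>.066)&(P[:,2]<.078)&(abs(P[:,0]-.64)<.05)&(abs(P[:,1]-.03)<.2)
    print("rack top z",np.median(P[r,2]),cv2.minAreaRect(P[r,:2].astype(np.float32)*1000))
E
python3 m2.py
```

```text
top row [ 0.4595  0.0672 -0.0711] cost 2.3583751299295306e-06 z 0.0713
top end_mill [0.6388 0.1394 0.0733] 0.001 390
top drill [0.6425 0.0696 0.0713] 0.0006 374
top face_mill [ 6.457e-01 -4.000e-04  7.200e-02] 0.0007 635
top probe [ 0.6492 -0.0706  0.0711] 0.0005 409
rack top z 0.07143476437259311 ((643.7604370117188, 34.45191955566406), (71.52690887451172, 292.0294494628906), 2.7096590995788574)
side row [ 0.4581  0.0651 -0.071 ] cost 3.946485059941398e-05 z 0.0703
side end_mill [0.6379 0.1383 0.0711] 0.001 628
side drill [0.6419 0.0687 0.0704] 0.0007 636
side face_mill [ 0.6451 -0.0014  0.0708] 0.0007 1134
side probe [ 0.6484 -0.0712  0.0704] 0.0006 1014
rack top z 0.070429254236308 ((642.7122802734375, 32.88154602050781), (72.99236297607422, 295.3084716796875), 2.8285865783691406)
```

```bash
cat > job.py <<'E'
from h import *
ROW=np.array([.4588,.0662,-.071]); RYAW=.05
SRC={"probe":(.6488,-.0709),"face_mill":(.6454,-.0009),"end_mill":(.6384,.1388),"drill":(.6422,.0692)}
K={"probe":1.5,"face_mill":.5,"end_mill":-.5,"drill":-1.5}
GRIP={"probe":.047,"face_mill":.048,"end_mill":.047,"drill":.046}
ZS=.072; ZT=.290
def R(yaw):
    best=None
    for s in (1,-1):
        y=np.array([s*np.cos(yaw),s*np.sin(yaw),0]);z=np.array([0,0,-1.]);M=np.c_[np.cross(y,z),y,z]
        q=arm.inverse_kinematics([.55,.05,.25],M)
        if q is not None and (best is None or abs(q[5])<best[0]): best=(abs(q[5]),M)
    return best[1]
def pocket(name): return ROW[:2]+K[name]*.07*np.array([-np.sin(ROW[2]),np.cos(ROW[2])])
def pick(name):
    p=SRC[name];r=R(RYAW)
    arm.move_to([*p,ZT],r)
    arm.move_l([*p,ZS+GRIP[name]],.15)
    f0=np.array(arm.current_ft_force());arm.set_gripper(.0,60)
    print(name,"width",arm.current_width(),"df",np.round(np.array(arm.current_ft_force())-f0,1))
    arm.move_l([*p,ZS+GRIP[name]+.07],.06);arm.move_l([*p,ZT],.2)
    print("lifted f",np.round(arm.current_ft_force(),1),"w",arm.current_width())
def hover(name,z=.062):
    p=pocket(name);arm.move_l([*p,ZT],.2,attitude=R(ROW[2]));arm.move_l([*p,ZS+GRIP[name]+z],.12);return p
def look(name,tag,z,cams=("side","top"),lo=-.03,hi=.06):
    for n in cams:
        p,d=imaging.camera(n);cv2.imwrite(f"pics/{tag}_{n}.png",p[:,:,::-1]);np.savez(f"pics/{tag}_{n}.npz",p=p,d=d)
        P,C,uv=cloud(n,p,d)
        g,e,m=fit_holder(P,name,(*pocket(name),ZS+z),lo,hi);print(n,np.round(g,4),round(e,4),m)
E
python3 - <<'E'
from job import *
pick("probe");print(pocket("probe"),arm.current_t())
hover("probe");arm.dwell(.3);look("probe","a",.062,lo=-.04,hi=.03);print(arm.current_eef_pos(),arm.current_t())
E
```

```text
probe width 0.03889178412614435 df [-0.3  1.3  2.1]
lifted f [ 0.5  0.4 -5.3] w 0.03908151771697655
[0.46624874 0.17093546] 6.3167
side [0.4653 0.1707 0.1323] 0.0007 674
top [0.4656 0.1718 0.1331] 0.0005 139
[0.46632704 0.17101217 0.18118089] 9.4417
```

```bash
cat >> job.py <<'E'
def place(name,corr,rel=True):
    p=pocket(name)+np.array(corr);z=ZS+GRIP[name]
    arm.move_l([*p,arm.current_eef_pos()[2]],.05)
    h=arm.move_l([*p,z+.012],.08,contact_N=10);print("mid",h,arm.current_eef_pos()[2]-z)
    if not h: h=arm.move_l([*p,z-.004],.02,contact_N=8)
    e=np.array(arm.current_eef_pos());print("seat",h,np.round(e-[*p,z],4),"f",np.round(arm.current_ft_force(),1))
    return e
def release(name):
    e=np.array(arm.current_eef_pos());arm.set_gripper(.085);arm.move_l([*e[:2],ZT],.2);print(arm.current_t())
E
python3 - <<'E'
from job import *
place("probe",(.0007,-.0004));arm.dwell(.2);look("probe","b",0,lo=.006,hi=.03);print(arm.current_t())
E
```

```text
mid False 0.012513439259044079
seat True [-0.0001 -0.      0.0005] f [-0.4  0.5  5.4]
side [0.465  0.1705 0.0705] 0.0008 330
top [0.4664 0.1715 0.0714] 0.0005 95
11.3583
```

View pics/b_side.png

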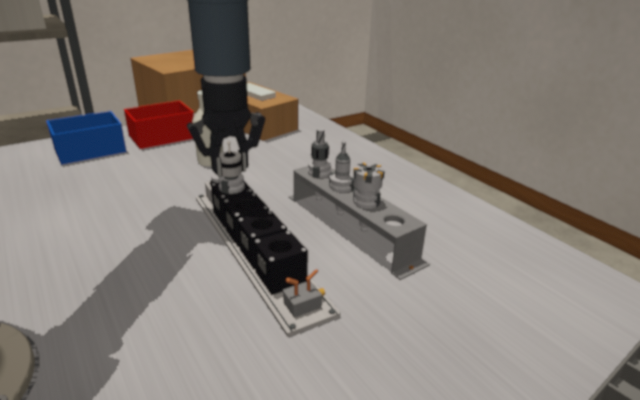

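The probe is seated in the far pocket (side image ~(230,185)), flange at pocket height, and contact came at the expected z. I'll release it and do the face mill with the same hover check.

Run:
```python
from job import *
release("probe");look("probe","c",0,lo=.006,hi=.066)
pick("face_mill");hover("face_mill");arm.dwell(.2);print(pocket("face_mill"));look("face_mill","d",.062,lo=-.04,hi=.03);print(arm.current_t())
```

```text
12.8917
side [0.4657 0.1701 0.0705] 0.0006 821
top [0.4665 0.1711 0.0711] 0.0004 395
face_mill width 0.048504353459900396 df [ 0.3 -0.2  4. ]
lifted f [ 0.3 -0.7 -7.4] w 0.04851017705391063
[0.46128291 0.10111182]
side [0.4611 0.1006 0.1324] 0.0006 752
top [0.4612 0.1017 0.134 ] 0.0001 3
20.1917
```

Run:
```python
from job import *
place("face_mill",(.0,-.0004));release("face_mill");look("face_mill","e",0,lo=.006,hi=.066)
pick("end_mill");hover("end_mill");arm.dwell(.2);print(pocket("end_mill"));look("end_mill","f",.062,lo=-.04,hi=.03);print(arm.current_t())
```

```text
mid False 0.012509165589628557
seat True [-0.      0.      0.0008] f [0.1 0.4 4.8]
23.275
side [0.4604 0.1001 0.071 ] 0.0007 1171
top [0.461  0.1012 0.0716] 0.0007 309
end_mill width 0.03206997180604467 df [1.1 0.  1. ]
lifted f [ 0.5 -0.2 -7.5] w 0.03220095132096276
[0.45631709 0.03128818]
side [0.4557 0.0312 0.1328] 0.0006 857
top [0.4563 0.0313 0.134 ] nan 0
30.4917
  return _methods._mean(a, axis=axis, dtype=dtype,
  ret = ret.dtype.type(ret / rcount)
```

View pics/f_side.png

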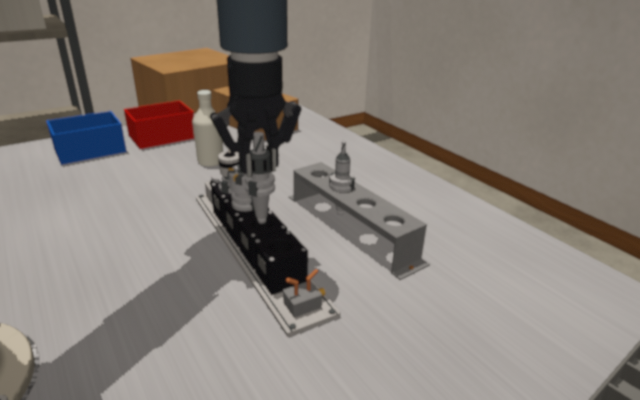

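The end mill hangs upright above the third pocket from the setter (stud at ~(262,222)). The drill is the only tool left in the rack, at (343,165).

Run:
```python
from job import *
place("end_mill",(.0,-.0006));release("end_mill");look("end_mill","g",0,lo=.006,hi=.066)
pick("drill");hover("drill");arm.dwell(.2);print(pocket("drill"));look("drill","i",.062,("side",),lo=-.04,hi=.03);print(arm.current_t())
```

```text
mid False 0.012484116716139665
seat True [0.     0.0001 0.0003] f [0.4 0.5 4.9]
33.7
side [0.4553 0.0304 0.0713] 0.0008 957
top [0.4563 0.0313 0.072 ] nan 0
drill width 0.026025629214070645 df [0.7 0.8 2.6]
lifted f [-0.9  0.3 -7.5] w 0.026224332779546815
[ 0.45135126 -0.03853546]
side [ 0.4514 -0.0391  0.1329] 0.0006 976
40.9833
  return _methods._mean(a, axis=axis, dtype=dtype,
  ret = ret.dtype.type(ret / rcount)
```

Run:
```python
from job import *
place("drill",(-.0004,-.0004));release("drill")
arm.move_to([.25,-.35,.3],np.array(arm.current_tool_rot()));arm.dwell(.3)
for n in ("top","side"):
    p,d=imaging.camera(n);P,C,uv=cloud(n,p,d);cv2.imwrite(f"pics/z_{n}.png",p[:,:,::-1])
    row={"top":(.4595,.0672),"side":(.4581,.0651)}[n]
    for k in K:
        g,e,m=fit_holder(P,k,(*pocket(k),.072),.006,.066)
        print(n,k,"offset mm",np.round((g[:2]-row-(pocket(k)-ROW[:2]))*1e3,1),"z",round(g[2],4),round(e,4),m)
print(arm.current_t(),arm.current_width())
```

```text
mid False 0.012465916913554392
seat True [0.0002 0.0002 0.0003] f [0.  0.9 4.9]
44.2333
top probe offset mm [-0.4 -0.8] z 0.071 0.0005 398
top face_mill offset mm [-1.3 -1.1] z 0.0718 0.0008 589
top end_mill offset mm [ 0.2 -1.4] z 0.0736 0.0014 364
top drill offset mm [-1.  -0.9] z 0.0712 0.0007 378
side probe offset mm [0.7 1.1] z 0.072 nan 0
side face_mill offset mm [0.7 1.1] z 0.072 nan 0
side end_mill offset mm [-0.2  0.2] z 0.0706 0.0006 482
side drill offset mm [-0.   0.5] z 0.0707 0.0006 890
46.0167 0.08430546392633884
  return _methods._mean(a, axis=axis, dtype=dtype,
  ret = ret.dtype.type(ret / rcount)
```

View pics/z_side.png

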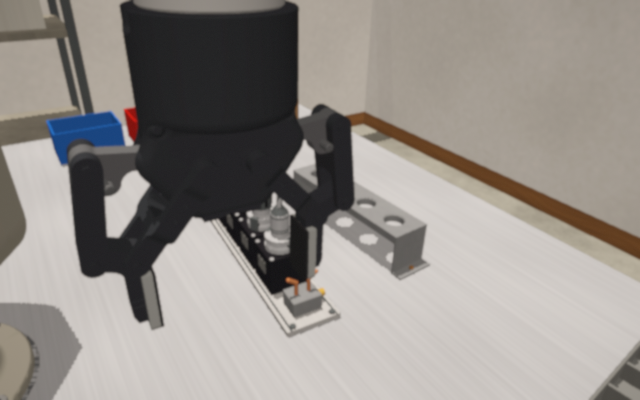

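View pics/z_top.png

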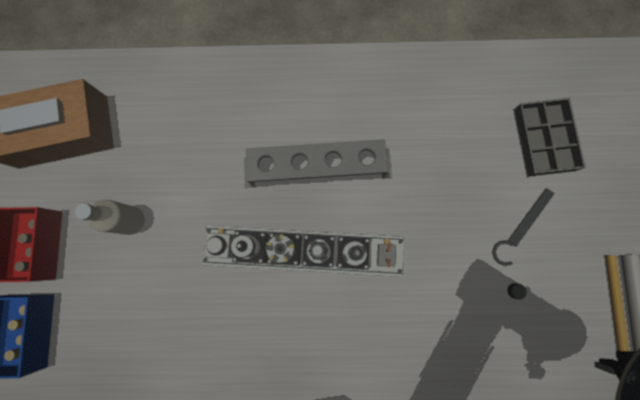

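The top view shows the setter at (216,245), then the probe (243,246), face mill (280,248), end mill (318,250) and drill (354,253), with the rack empty. In the side view the arm only blocks part of the row. Everything is seated, so I'll hand in.

```bash
python3 -c "
from bench import arm
arm.sign_off();print(arm.current_t())"
```

```text
the job is handed in; nothing more can be done
the job is handed in; nothing more can be done
```

All four tool holders are in the magazine and released. From the setter outward they sit probe, face mill, end mill, drill. I handed the job in at about 46 s on the robot's clock, against the 106 s limit; sign-off reports no verdict.

**How it went:** I located the pockets and holders from both cameras' depth, checked each holder in the air above its pocket, and lowered it slowly until contact. Contact came within 1 mm of the expected seat height each time. The arm was commanded only above the pockets, clear of the setter's height.

**Last checks:**
- **Top camera:** all four are within about 2 mm of their pocket centres and stand at seat height. The end mill read 1.6 mm high with a looser fit than the others (1.4 mm).
- **Side camera:** the end mill and drill agreed to 0.5 mm. The parked arm hid the probe and face mill in the final side picture, so those two fits failed. Just after each was released, the side view had shown both within 0.5 mm.
- **Disagreement:** the two cameras differ by a steady 1–2 mm, which fits their stated calibration, so I compared each camera only with itself.
- **Tilt:** I didn't measure it directly. The holders look upright in the pictures, and their flanges read at seat height.

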